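# Face up the honey display in order of height

### The job

Restock the honey display on the counter: the tallest and the shortest jar already stand in the two end bays of the wooden tray. Stand the other four jars upright in the four empty bays between them, one to a bay, so that the row steps down in height from the tallest jar to the shortest. Do not tip any jar over, and leave the two end jars, the stamp and the sticker roll where they are.

Things in the scene. Friction and masses are not known exactly. Their poses are not given: they have to be found in the camera images.
- jar_116: amber honey jar, upright cylinder with cream label and dark metal lid, 116 mm tall, 44 mm across all the way up to the lid (lid 42 mm), about 0.22 kg; origin at the centre of its underside, z up; the tallest of the six; already stands in one of the two end bays of the tray and stays there
- jar_102: amber honey jar, upright cylinder with cream label and dark metal lid, 102 mm tall, 44 mm across all the way up to the lid (lid 42 mm), about 0.19 kg; origin at the centre of its underside, z up; second tallest; starts on the counter
- jar_88: amber honey jar, upright cylinder with cream label and dark metal lid, 88 mm tall, 44 mm across all the way up to the lid (lid 42 mm), about 0.17 kg; origin at the centre of its underside, z up; third tallest; starts on the counter
- jar_74: amber honey jar, upright cylinder with cream label and dark metal lid, 74 mm tall, 44 mm across all the way up to the lid (lid 42 mm), about 0.15 kg; origin at the centre of its underside, z up; fourth tallest; starts on the counter
- jar_60: amber honey jar, upright cylinder with cream label and dark metal lid, 60 mm tall, 44 mm across all the way up to the lid (lid 42 mm), about 0.13 kg; origin at the centre of its underside, z up; fifth, shortest of the four loose ones; starts on the counter
- jar_46: amber honey jar, upright cylinder with cream label and dark metal lid, 46 mm tall, 44 mm across all the way up to the lid (lid 42 mm), about 0.10 kg; origin at the centre of its underside, z up; the shortest of the six; already stands in the other end bay of the tray and stays there
- jar_tray: wooden tray fixed on the counter, 92 (x) by 390 mm (y), six bays along its y; origin under its centre at counter height, x to its back lip, z up. Bay floors 12 mm above the counter, centres at x 0, y -155, -93, -31, 31, 93, 155 mm; each 58x58 mm clear. Above the floor: dividers 10 mm (4 thick), back lip and brass front rail 13 mm, end cheeks 16 mm; lip and rail end 39 mm from the row's line
- stamp: wooden hand stamp standing at the counter's front edge beside the ink pad, 45x30x70 mm, loose; origin at the centre of its underside; bystander, leave it standing where it is
- sticker_roll: roll of label stickers lying flat, 73 mm across, 30 mm high, loose; origin at the centre of its underside; bystander, leave it where it is

How it is judged (in metres and radians):
At the end, for the whole second after the job is handed in: All six jars stand upright (within 4.5 degrees), at rest, on the floor of the tray's bays, one to a bay and each within 11 mm of its bay's centre along and across the tray; from the end where the tallest jar stands the heights run 116, 102, 88, 74, 60, 46 mm (x of jar_116 in the frame of jar_tray between -0.011 and 0.011 m and z of jar_116 in the frame of jar_tray between 0.008 and 0.016 m and angle between each of jar_116, jar_102, jar_88, jar_74, jar_60, jar_46's own z axis and vertical below 0.08 rad and linear speed of each of jar_116, jar_102, jar_88, jar_74, jar_60, jar_46 below 0.02 m/s and angular speed of each of jar_116, jar_102, jar_88, jar_74, jar_60, jar_46 below 0.2 rad/s and x of jar_102 in the frame of jar_tray between -0.011 and 0.011 m and z of jar_102 in the frame of jar_tray between 0.008 and 0.016 m and x of jar_88 in the frame of jar_tray between -0.011 and 0.011 m and z of jar_88 in the frame of jar_tray between 0.008 and 0.016 m and x of jar_74 in the frame of jar_tray between -0.011 and 0.011 m and z of jar_74 in the frame of jar_tray between 0.008 and 0.016 m and x of jar_60 in the frame of jar_tray between -0.011 and 0.011 m and z of jar_60 in the frame of jar_tray between 0.008 and 0.016 m and x of jar_46 in the frame of jar_tray between -0.011 and 0.011 m and z of jar_46 in the frame of jar_tray between 0.008 and 0.016 m and ((y of jar_116 in the frame of jar_tray between 0.144 and 0.166 m and y of jar_102 in the frame of jar_tray between 0.082 and 0.104 m and y of jar_88 in the frame of jar_tray between 0.02 and 0.042 m and y of jar_74 in the frame of jar_tray between -0.042 and -0.02 m and y of jar_60 in the frame of jar_tray between -0.104 and -0.082 m and y of jar_46 in the frame of jar_tray between -0.166 and -0.144 m) or (y of jar_116 in the frame of jar_tray between -0.166 and -0.144 m and y of jar_102 in the frame of jar_tray between -0.104 and -0.082 m and y of jar_88 in the frame of jar_tray between -0.042 and -0.02 m and y of jar_74 in the frame of jar_tray between 0.02 and 0.042 m and y of jar_60 in the frame of jar_tray between 0.082 and 0.104 m and y of jar_46 in the frame of jar_tray between 0.144 and 0.166 m))); the robot touches nothing.
It fails at once if a jar is tipped over (leans more than 35 degrees) (angle between any of jar_116, jar_102, jar_88, jar_74, jar_60, jar_46's own z axis and vertical above 0.61 rad).
It fails at once if the tallest or the shortest jar, already in place, is moved out of its bay (by more than 25 mm) (distance of any of jar_116, jar_46 from where it was at the start of the episode above 0.025 m).
It fails at once if the stamp or the sticker roll is shifted by more than 30 mm or tipped over (distance of any of stamp, sticker_roll from where it was at the start of the episode above 0.03 m or angle between stamp's own z axis and vertical above 0.5 rad).
It also fails if it takes over 99 s, if anything falls off the work surface, if the arm or the gripper's body presses on something with over 40 N, if the wrist force passes 120 N, or if a joint passes its speed limit or range.

### The arm

A 7-joint arm with a two-finger parallel gripper is mounted at the origin on a cart in front of the work surface, level with it; the furniture and walls round the work are solid. World frame = base frame: x ahead of the robot, y to its left, z up, the work surface at z = 0. Lengths are in m, angles in degrees, forces in N, time in s.
With the tool pointing down it reaches from about 0.4 to 0.75 m from the base axis. Payload 19.5 kg.
Tool frame: the origin (TCP) lies between the finger pads; the fingertips stand 17 mm ahead of it and the grasp point (between the pads) lies 2 mm behind it; z points along the fingers, y is the line along which they close (so a half turn about z gives the same grasp; the last joint's range is limited). The gripper opens to 85 mm and grips with 20 to 120 N. Pads are 22 mm wide; open, the fingers measure 114 mm over their backs; the gripper's body (76 mm by 85 mm) begins 54 mm behind the grasp point. The pads swing forward as they close: fully open they stand 13 mm farther back than shut.
Start: joints at [71.179, 40.479, -1.581, 85.061, 1.261, 54.483, -4.326], TCP at [0.163, -0.551, 0.248] pointing down, gripper open.
Joint ranges: [-155.06, 155.06], [-18.47, 123.98], [-90, 86.84], [0, 140.48], [-83.41, 263.41], [0, 116], [-161.91, 161.91]. Speed limits (degrees/s): [108.29, 108.29, 147.25, 147.25, 172.46, 172.46, 172.46].

### API

Orientations are given as a 3x3 rotation matrix whose columns are the frame's x, y, z axes.
In Python, from bench import bot, set_gripper, imaging gives the robot as it stands. Calls block until the motion is done:
- bot.movep(position, orientation): joint-space move of the TCP to a pose.
- bot.servo_line(position, vel=0.15, rot=None): straight line of the TCP; rot=None keeps the orientation; vel is the mean speed in m/s.
- bot.goto_joints(angles): joint-space move.
- set_gripper(opening): opening from 0.0 (shut) to 1.0 (fully open); the grip force is fixed at half the most; returns when the fingers have stopped.
- bot.wait(seconds).
- bot.solve_ik(position, orientation): joint angles nearest the present ones, or None.
- imaging.read_camera(name): name is "scene" or "top" or "wrist"; returns a dict with "image" (384x512x3 uint8, blue, green, red), "camera_matrix" (3x3 intrinsics, pixels), "rvec" (rotation vector, rad) and "tvec" (3), from world to camera coordinates, as OpenCV has them. Camera axes: x right, y down, z forward; pixel columns grow to the right and rows downward; lengths in m; the calibration is good to about 2 mm. A picture is of the moment at which its call begins. There is no depth.
A pose or a line that the arm cannot do raises bot.IKError and nothing moves.
- bot.hand_in(): hands the job in; it is judged then, once.
Readings, each from a call of its own:
- bot.current_time_s(): time.
- bot.current_joint_positions(): joint angles.
- bot.current_joint_vel(): joint speeds.
- bot.current_joint_efforts(): joint torques, N m.
- bot.current_tool_pos(): TCP position.
- bot.current_eef_rot(): TCP orientation.
- bot.current_force(): force on the tool from outside, world axes, zero at the start.
- bot.current_wrist_torque(): the same for the moment, N m.
- bot.current_opening(): opening from 0.0 (shut) to 1.0 (fully open).
- bot.current_grip_force(): force on a finger pad.
Only numpy, scipy, OpenCV 4.12 (cv2) and the standard library are available. Lean on these libraries where they do the work, as an engineer would, in place of code of your own. Each camera call takes 0.05 s, during which the arm holds its last target. There are 200 camera calls.

## Working session

There is one attempt and no reset: what is moved stays moved. The work goes in short steps, each a Python script; the robot and the scene stay as the last script left them, time stands still between calls to the robot, and variables do not carry over. Pictures are saved under pics/ and viewed, at most 14 in all, crops included, and the job is handed in when it is done.

```bash
ls; mkdir -p pics
python3 - <<'E'
from bench import bot, set_gripper, imaging
import cv2,numpy as np
for n in("top","scene"):
    c=imaging.read_camera(n);cv2.imwrite(f"pics/{n}0.png",c["image"])
    R=cv2.Rodrigues(np.array(c["rvec"],float))[0];print(n,-R.T@np.array(c["tvec"]).ravel(),R[2],c["camera_matrix"])
print(bot.current_time_s(),bot.current_eef_rot())
E
```

```text
pics
top [0.29403807 0.01948509 1.16932417] [ 0.1888253   0.01579591 -0.98188365] [[391.02510691   0.         257.47455462]
 [  0.         391.02510691 189.21334025]
 [  0.           0.           1.        ]]
scene [-0.25411397  0.47147006  1.10991193] [ 0.56523341 -0.31612675 -0.76195477] [[483.75834039   0.         263.23006907]
 [  0.         483.75834039 192.11688743]
 [  0.           0.           1.        ]]
0.1 [[ 9.59149718e-01  2.82898782e-01 -3.12034808e-04]
 [ 2.82898951e-01 -9.59149301e-01  8.95089272e-04]
 [-4.60683028e-05 -9.46798943e-04 -9.99999551e-01]]
```

View pics/top0.png

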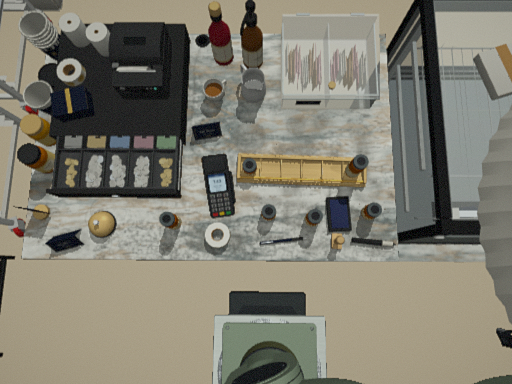

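View pics/scene0.png

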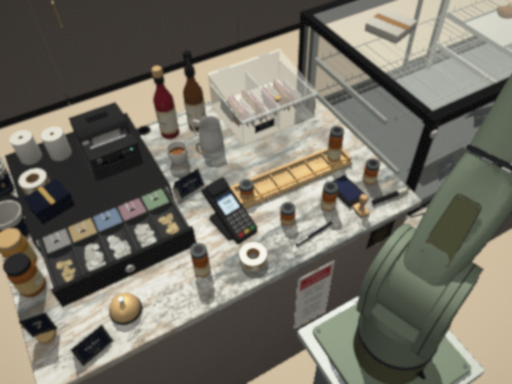

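Run:
```python
import cv2
a=cv2.imread("pics/top0.png")[140:260,150:400];cv2.imwrite("pics/a.png",cv2.resize(a,(800,384),interpolation=cv2.INTER_CUBIC))
a=cv2.imread("pics/scene0.png")[115:285,180:400];cv2.imwrite("pics/b.png",cv2.resize(a,None,fx=3.5,fy=3.5,interpolation=cv2.INTER_CUBIC))
```

```text
(no output)
```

View pics/a.png

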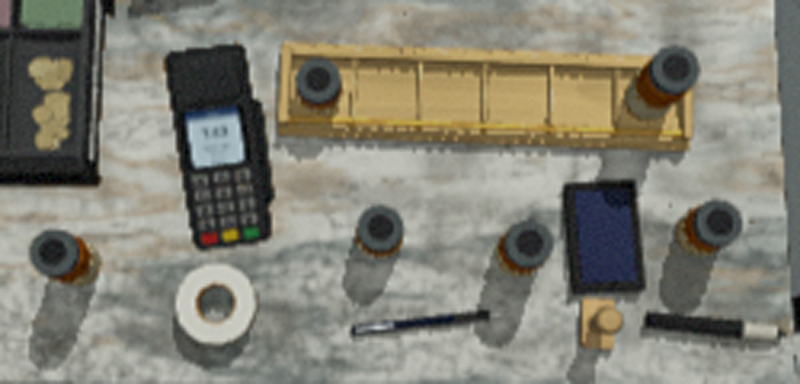

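View pics/b.png

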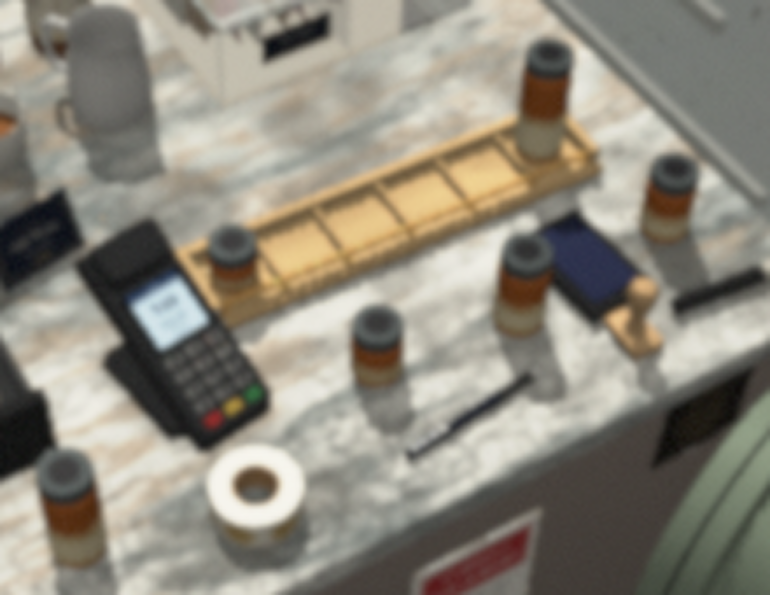

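```bash
cat > h.py <<'E'
from bench import bot, set_gripper, imaging
import cv2,numpy as np
def cam(n):
    c=imaging.read_camera(n);return c
def ray(c,uv):
    R=cv2.Rodrigues(np.array(c["rvec"],float))[0];o=-R.T@np.array(c["tvec"],float).ravel()
    d=R.T@np.linalg.solve(c["camera_matrix"],[uv[0],uv[1],1.]);return o,d/np.linalg.norm(d)
def plane(c,uv,z):
    o,d=ray(c,uv);return (o+d*(z-o[2])/d[2])
def tri(c1,a,c2,b):
    o1,d1=ray(c1,a);o2,d2=ray(c2,b)
    s=np.linalg.lstsq(np.c_[d1,-d2],o2-o1,rcond=None)[0]
    p,q=o1+s[0]*d1,o2+s[1]*d2;return (p+q)/2,np.linalg.norm(p-q)
def down(yaw):  # closing axis y of tool at angle: tool x=(c,s), y=(s,-c)
    c,s=np.cos(yaw),np.sin(yaw);return np.array([[c,s,0],[s,-c,0],[0,0,-1.]])
E
python3 - <<'E'
from h import *
t,s=cam("top"),cam("scene")
T=lambda x,y:((x+.5)/3.2+149.5,(y+.5)/3.2+139.5)
S=lambda x,y:((x+.5)/3.5+179.5,(y+.5)/3.5+114.5)
for n,a,b in [("A",(57,254),(67,474)),("B",(380,230),(379,328)),("C",(527,244),(528,255)),("D",(717,223),(675,173)),("tall",(673,71),(549,57)),("short",(319,81),(233,244))]:
    p,e=tri(t,T(*a),s,S(*b));print(n,p.round(4),round(e,4))
h=dict(A=(57,254,.102),B=(380,230,.06),C=(527,244,.088),D=(717,223,.074),tall=(673,71,.128),short=(319,81,.058),
 TL=(283,42,.028),BL=(279,135,.028),BR=(690,150,.028),roll=(216,303,.03),knob=(605,320,.065),termR=(271,180,.04))
for k,v in h.items(): print(k,plane(t,T(*v[:2]),v[2]).round(4))
E
```

```text
A [0.4155 0.2849 0.0963] 0.0002
B [0.4427 0.005  0.0549] 0.0016
C [ 0.4265 -0.1232  0.0841] 0.0035
D [ 0.4483 -0.2927  0.0682] 0.0021
tall [ 0.5721 -0.2448  0.1255] 0.0006
short [0.5807 0.0614 0.0537] 0.0012
A [0.4149 0.2836 0.102 ]
B [0.4426 0.0057 0.06  ]
C [ 0.4271 -0.1214  0.088 ]
D [ 0.4482 -0.2902  0.074 ]
tall [ 0.5716 -0.244   0.128 ]
short [0.58   0.0617 0.058 ]
TL [0.6257 0.0973 0.028 ]
BL [0.5357 0.0996 0.028 ]
BR [ 0.5228 -0.2817  0.028 ]
roll [0.3791 0.1542 0.03  ]
knob [ 0.3635 -0.191   0.065 ]
termR [0.491  0.1054 0.04  ]
```

Run:
```python
import cv2,numpy as np
a=cv2.resize(cv2.imread("pics/top0.png")[:270,372:512],None,fx=2.1,fy=2.1,interpolation=cv2.INTER_CUBIC)
b=cv2.resize(cv2.imread("pics/scene0.png")[:220,290:512],None,fx=2.1,fy=2.1,interpolation=cv2.INTER_CUBIC)
o=np.zeros((567,800,3),np.uint8);o[:a.shape[0],:a.shape[1]]=a;o[:b.shape[0],300:300+b.shape[1]]=b
cv2.imwrite("pics/case.png",o)
from h import *
for y in(.5*np.pi,-.5*np.pi):
  for p in((.575,-.09,.35),(.575,-.09,.3),(.415,.284,.25),(.448,-.29,.25),(.448,-.29,.06),(.415,.284,.06),(.163,-.551,.45),(.163,-.551,.6)):
    q=bot.solve_ik(p,down(y));print(round(y,1),p,None if q is None else np.round(q))
```

```text
1.6 (0.575, -0.09, 0.35) [ 16.  37. -22.  72.  14.  74.  -6.]
1.6 (0.575, -0.09, 0.3) [ 15.  39. -20.  78.  14.  65.  -6.]
1.6 (0.415, 0.284, 0.25) [-29.  35. -15.  99.  12.  47. -50.]
1.6 (0.448, -0.29, 0.25) [ 39.  37. -19.  93.  14.  52.  16.]
1.6 (0.448, -0.29, 0.06) [ 34.  54.  -9. 103.  17.  24.  13.]
1.6 (0.415, 0.284, 0.06) [-50.  55.  22. 110. -48.  24.   9.]
1.6 (0.163, -0.551, 0.45) [ 81.  34. -24.  58.  13.  90.  60.]
1.6 (0.163, -0.551, 0.6) None
-1.6 (0.575, -0.09, 0.35) [ -10.   40.   36.   73.  -23.   74. -155.]
-1.6 (0.575, -0.09, 0.3) [ -11.   43.   37.   79.  -26.   67. -151.]
-1.6 (0.415, 0.284, 0.25) [ -3.  52. -77.  99.  53.  75.  88.]
-1.6 (0.448, -0.29, 0.25) [  12.   41.   35.   94.  -27.   54. -124.]
-1.6 (0.448, -0.29, 0.06) [  18.   57.   23.  104.  -42.   28. -110.]
-1.6 (0.415, 0.284, 0.06) [ -56.   59.   36.  110.  -64.   34. -156.]
-1.6 (0.163, -0.551, 0.45) [ 57.  36.  33.  59. -18.  90. -95.]
-1.6 (0.163, -0.551, 0.6) None
```

View pics/case.png

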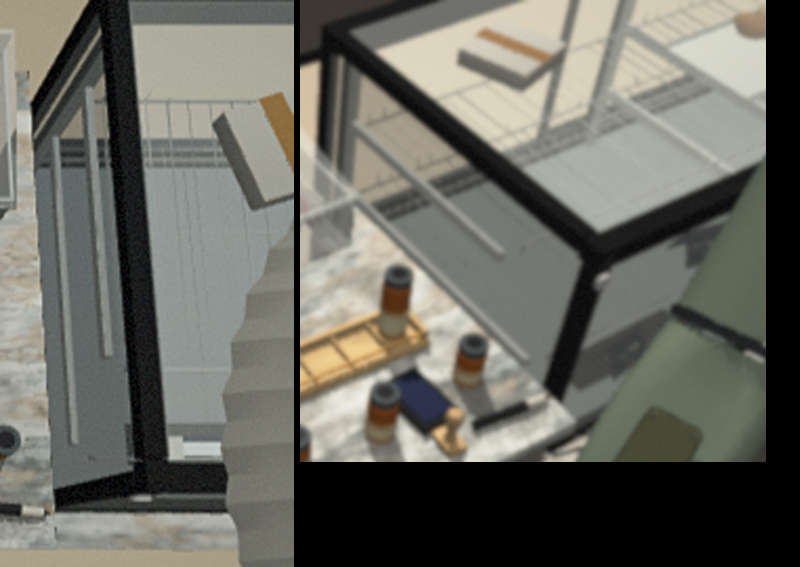

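Run:
```python
from h import *
t,s=cam("top"),cam("scene")
print(tri(t,(441,233),s,(431.4,116.7)),plane(t,(398,238),0))
print(tri(t,(427,1),s,(307,16)))
```

```text
(array([ 0.36732307, -0.38351705,  0.27103849]), np.float64(0.0015687754429148256)) [ 0.37340417 -0.37843129  0.        ]
(array([ 0.97509175, -0.40224153,  0.25307142]), np.float64(0.008228836642254787))
```

Run:
```python
from h import *
TH=-.031;Y=np.pi/2+TH
bot.servo_line((.163,-.551,.42),vel=.2)
bot.movep((.575,-.09,.36),down(Y))
print(bot.current_tool_pos(),bot.current_time_s())
c=cam("wrist");cv2.imwrite("pics/w1.png",c["image"]);
R=cv2.Rodrigues(np.array(c["rvec"],float))[0];print(-R.T@np.array(c["tvec"]).ravel(),R)
np.save("w1.npy",c,allow_pickle=True)
```

```text
[ 0.57489229 -0.09104456  0.36003525] 3.525
[ 0.57760625 -0.01801966  0.48438268] [[ 9.99441399e-01 -3.34196545e-02 -1.32766256e-04]
 [-3.19968743e-02 -9.58023834e-01  2.84897408e-01]
 [-9.64836616e-03 -2.84734015e-01 -9.58558005e-01]]
```

View pics/w1.png

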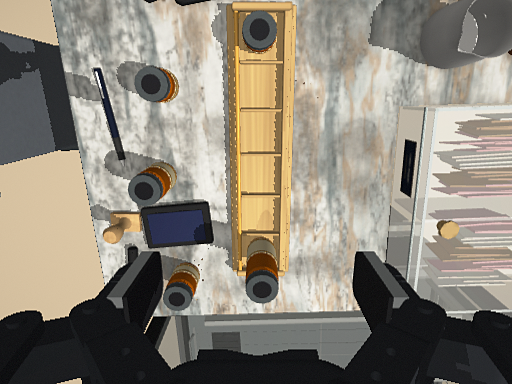

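Run:
```python
import cv2
a=cv2.imread("pics/w1.png")[0:310,100:320];cv2.imwrite("pics/w1c.png",cv2.resize(a[:150],None,fx=3.6,fy=3.6,interpolation=cv2.INTER_CUBIC));cv2.imwrite("pics/w1d.png",cv2.resize(a[150:],None,fx=3.6,fy=3.6,interpolation=cv2.INTER_CUBIC))
```

```text
(no output)
```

View pics/w1c.png

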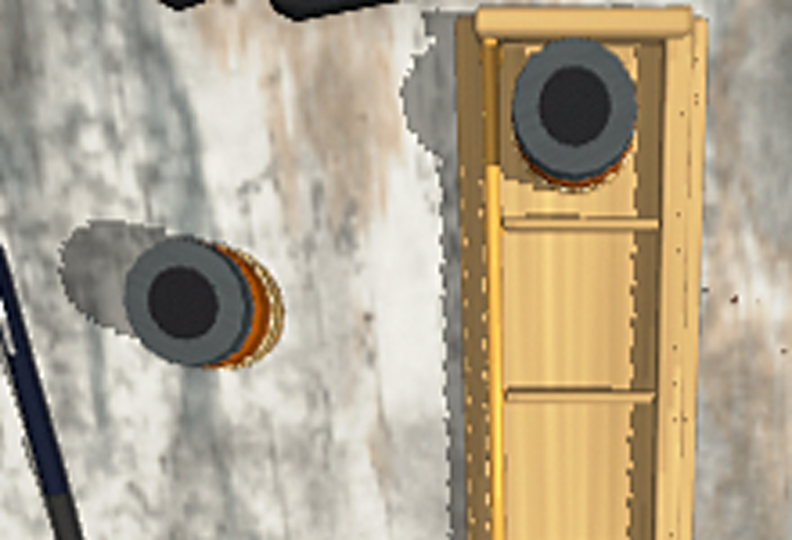

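View pics/w1d.png

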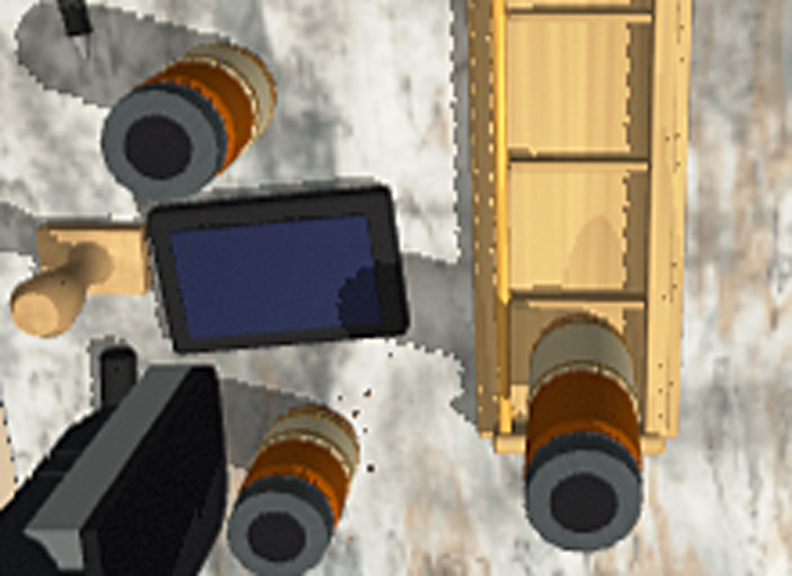

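Run:
```python
from h import *
c=np.load("w1.npy",allow_pickle=True).item()
P=lambda x,y,o,z:plane(c,((x+.5)/3.6+99.5,(y+.5)/3.6+o-.5),z)
d=np.array([P(x,y,o,.022) for x,y,o in[(580,223,0),(581.5,396,0),(579,16,150),(577.5,162,150),(576.5,299,150)]])
print(d.round(4))
ty=np.array([124,62,0,-62,-124])/1000
f=[np.polyfit(ty,d[:,i],1) for i in(0,1)];print(f)
for n,x,y,o,z in[("B",183,301,0,.06),("C",158,147,150,.088),("D",276,537,150,.074),("tall",583,502,150,.128),("short",575,106,0,.058)]: print(n,P(x,y,o,z).round(4))
```

```text
[[ 0.5836  0.0295  0.022 ]
 [ 0.5823 -0.0319  0.022 ]
 [ 0.5794 -0.0934  0.022 ]
 [ 0.577  -0.1538  0.022 ]
 [ 0.5746 -0.2147  0.022 ]]
[array([0.03742247, 0.57936941]), array([ 0.98417633, -0.09284392])]
B [0.4461 0.0053 0.06  ]
C [ 0.4297 -0.124   0.088 ]
D [ 0.4503 -0.2923  0.074 ]
tall [ 0.5752 -0.2458  0.128 ]
short [0.5826 0.0617 0.058 ]
```

```bash
cat >> h.py <<'E'
TH=-.032;ROT=down(np.pi/2+TH);TC=np.array([.5775,-.0925])
def bay(ty): return TC+ty*np.array([-np.sin(TH),np.cos(TH)])
def pick(xy,g,hi=.2):
    bot.movep((*xy,hi),ROT); bot.servo_line((*xy,g-.002),vel=.12)
    set_gripper(0.); bot.wait(.1)
    print("grip",bot.current_opening(),bot.current_grip_force(),bot.current_tool_pos())
    bot.servo_line((*xy,.255),vel=.2)
def place(xy,g,hi=.255):
    bot.movep((*xy,hi),ROT); bot.servo_line((*xy,g+.035),vel=.2); bot.servo_line((*xy,g-.002+.0132),vel=.04)
    print("place",bot.current_opening(),bot.current_force(),bot.current_tool_pos())
    set_gripper(.9); bot.servo_line((*xy,.25),vel=.2); print("t",bot.current_time_s())
E
python3 - <<'E'
from h import *
xy=np.array([.417,.284])
bot.movep((*xy,.25),ROT)
c=cam("wrist");cv2.imwrite("pics/w2.png",c["image"]);np.save("w2.npy",c,allow_pickle=True)
pick(xy,.070)
c=cam("top");cv2.imwrite("pics/t2.png",c["image"]);np.save("t2.npy",c,allow_pickle=True)
print(bot.current_tool_pos(),bot.current_time_s(),bot.current_force())
E
```

```text
grip 0.5036927160316066 59.71646547317505 [0.41707038 0.28407701 0.06838621]
[0.41672098 0.28376836 0.25408766] 8.4417 [ 0.40041964  0.10776114 -1.96576309]
```

View pics/w2.png

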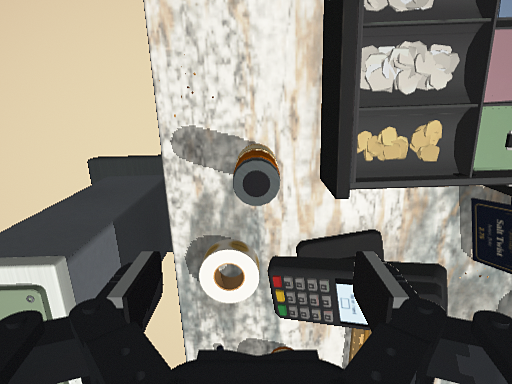

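Run:
```python
from h import *
c=np.load("w2.npy",allow_pickle=True).item();p=plane(c,(255.5,181),.102);print("A",p)
off=p[1]-.2840; print(off)
xy=bay(-.093);print(xy)
place(xy,.070)
bot.movep((.575,-.12,.33),ROT)
c=cam("wrist");cv2.imwrite("pics/w3.png",cv2.resize(c["image"][60:310,120:340],None,fx=2.4,fy=2.4,interpolation=cv2.INTER_CUBIC));np.save("w3.npy",c,allow_pickle=True)
```

```text
A [0.41664562 0.28875991 0.102     ]
0.004759913388016068
[ 0.57452451 -0.18545239]
place 0.49881948538177234 [-0.24239013  1.00243523 -0.91362324] [ 0.5745297  -0.18542033  0.08108249]
t 13.3083
```

View pics/w3.png

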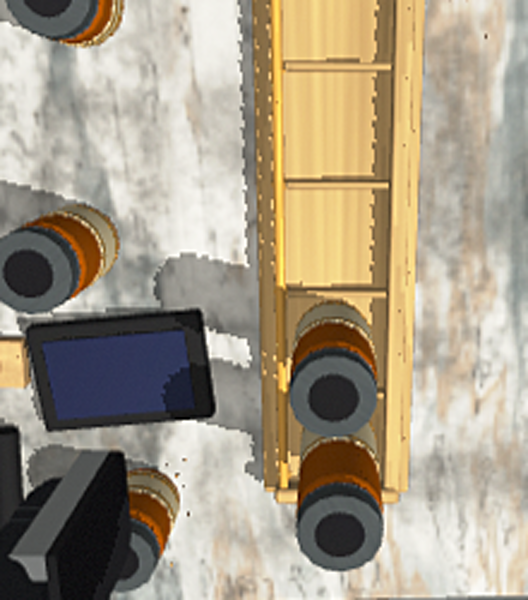

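Run:
```python
from h import *
c=np.load("w3.npy",allow_pickle=True).item()
P=lambda x,y,z:plane(c,((x+.5)/2.4+119.5,(y+.5)/2.4+59.5),z).round(4)
print("102",P(334,397,.114),"tall",P(339,534,.128));
for x,y in((338,66),(337,184),(335.5,294)):print(P(x,y,.022))
print("C",P(27,272,.088))
```

```text
102 [ 0.5747 -0.1821  0.114 ] tall [ 0.5751 -0.2461  0.128 ]
[ 0.5817 -0.0323  0.022 ]
[ 0.5794 -0.0937  0.022 ]
[ 0.5767 -0.1558  0.022 ]
C [ 0.4292 -0.1235  0.088 ]
```

```bash
sed -i 's/TC=np.array.*/TC=np.array([.5785,-.0935])/' h.py
python3 - <<'E'
from h import *
for xy,g,ty in(((.4294,-.1237),.058,-.031),((.4503,-.2923),.046,.031),((.446,.0053),.040,.093)):
    pick(xy,g)
    if bot.current_opening()<.4: print("MISSED");break
    place(bay(ty),g)
bot.movep((.575,-.13,.36),ROT)
c=cam("wrist");cv2.imwrite("pics/w4.png",cv2.resize(c["image"][:,110:330],None,fx=1.55,fy=1.55,interpolation=cv2.INTER_CUBIC));np.save("w4.npy",c,allow_pickle=True)
E
```

```text
grip 0.5003902698899728 59.408835768699646 [ 0.42952285 -0.1238165   0.05642105]
place 0.49806875943307916 [ 0.44100016 -0.13327631 -1.41738361] [ 0.57749622 -0.12446273  0.06903963]
t 21.5083
grip 0.5042170335154375 59.94817078113556 [ 0.45041918 -0.29242916  0.04450842]
place 0.4993792561993421 [-1.23906231 -0.43186907 -1.68616041] [ 0.57949426 -0.06245147  0.05703967]
t 29.875
grip 0.4970756447075347 59.4178032875061 [0.44609935 0.00525196 0.03844481]
place 0.4975785722028193 [-1.2736041   0.38310419 -2.45990598] [ 5.81471308e-01 -4.91426469e-04  5.10331460e-02]
t 37.7917
```

View pics/w4.png

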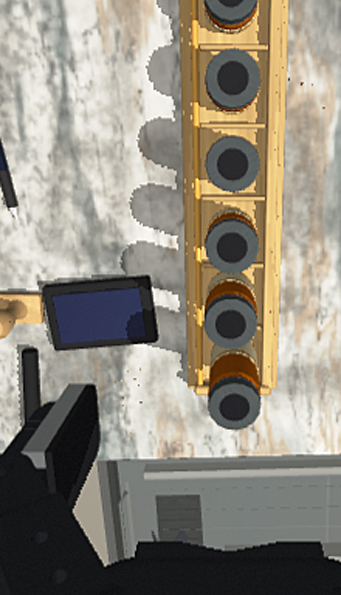

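Run:
```python
from h import *
c=np.load("w4.npy",allow_pickle=True).item()
R=np.array([[np.cos(TH),np.sin(TH)],[-np.sin(TH),np.cos(TH)]])
for x,y,z in((234,406,.128),(232,324,.114),(231,244,.1),(232,163,.086),(234,78,.072)):
    p=plane(c,((x+.5)/1.55+109.5,(y+.5)/1.55-.5),z);print((R@(p[:2]-TC)).round(4))
```

```text
[ 0.0016 -0.1521]
[ 0.    -0.089]
[-0.0008 -0.029 ]
[-0.      0.0307]
[0.0014 0.0921]
```

```bash
python3 -c "
from h import *
print(bot.current_time_s(),bot.hand_in())"
```

```text
the job is handed in; nothing more can be done
38.5583 None
```

I stood all four loose jars upright in their bays, so the row steps down 116, 102, 88, 74, 60, 46 mm. By the last wrist picture the four placed jars were within about 4 mm of their bay centres. I handed the job in at 38.6 s; the call returned no verdict.

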